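# Set the bench fume extractor to its sixth fan speed and start it

## Robot

A 6-joint arm with a two-finger parallel gripper is mounted at the origin on the work surface. World frame = base frame: x ahead of the robot, y to its left, z up, the work surface at z = 0. Lengths are in mm, angles in degrees, forces in N, time in s.
With the tool pointing down it reaches from about 300 to 850 mm from the base axis. Payload 4.2 kg.
Tool frame: the origin (TCP) lies at the very end of the fingers, on their centre line; the grasp point (between the pads) lies 19 mm behind it (env.grip_depth is the distance from the TCP to the grasp point, in mm); z points along the fingers, y is the line along which they close (so a half turn about z gives the same grasp; the last joint's range is limited). The gripper opens to 91 mm and grips with 3 to 60 N. Pads are 32 mm wide; open, the fingers measure 118 mm over their backs; the gripper's body (76 mm by 178 mm) begins 60 mm behind the grasp point.
Start: joints at [63.885, 18.312, 89.639, -0, 72.044, -1.146], TCP at [242.732, 521.272, 213.976] pointing down, gripper open.
Joint ranges: [-177.97, 177.97], [-48.28, 115.42], [12.27, 149.76], [-77.06, 257.06], [2.81, 150.46], [-146.56, 146.56]. Speed limits (degrees/s): [147.25, 147.25, 180, 180, 180, 180].

## Interface

Orientations are given as [roll, pitch, yaw] about the fixed x, y, z axes, in that order (R = Rz(yaw) Ry(pitch) Rx(roll)).
In Python, from workcell import env, cams gives the robot as it stands.
- The arm moves only by the tool apply_moves, never from a script. Its argument "deltas" is a list of rows, each a list of 5 numbers: the shift along the tool's x, y, z in m, then the turn about the tool's z in rad, then the opening, from -1 (shut) to 1 (fully open), so that 0 is half open. In form: [[tx, ty, tz, roll, gripper], ...]. A call has 1 to 5 rows; each row is the pose to reach, as a shift and turn from the pose commanded when the call began, along the tool's axes at that moment; what a row does not reach only later rows make up. A row lasts 1/10 s, in which the tool goes at most 50 mm and 8.59 degrees, less where a joint would pass 70% of its speed; a pose out of reach is approached as far as the arm can. A call with a gripper value outside its range is refused whole. The fingers move at their own pace and stop on an object; "grip_force" is the grip in N (left out, the last holds). Time passes only in rows, so rows that repeat a pose let the fingers close. It gives the time, the measured TCP pose, the force, the opening and the grip force at its end, in the units of the state.
- env.state(): the state, without advancing time (a new reading comes with each control period).
- cams.grab_frame(name): name is "scene" or "top" or "wrist"; returns the picture (384x512x3 uint8, blue, green, red); there is no depth.
- cams.get_calibration(name): a dict with "mtx" (3x3 intrinsics, pixels), "k1" (the pictures are not rectified: a ray, as slopes to the right and down, at radius r is drawn at 1 + k1 r^2 times it, then the intrinsics apply), "eye" and "attitude" of the camera in the world; the wrist camera has in their place "tool_from_camera" (4x4, takes a point from camera to tool coordinates, whose origin is the TCP and whose axes are the flange's). Camera axes: x right, y down, z forward; pixel columns grow to the right and rows downward; lengths in mm; the calibration is good to about 2 mm. A picture is of the moment at which its call begins: read the wrist's pose just before it. get_calibration takes no time and is no camera call.
- env.job_done(): hands the job in; it is judged then, once.
The state is a dict: "time_s": time; "qpos": joint angles; "qvel": joint speeds; "effort": joint torques, N m; "ee_pos": TCP position; "ee_rot": TCP orientation; "force": force on the tool from outside, world axes, zero at the start; "torque": the same for the moment, N m; "gripper_width": finger opening in mm; "gripper_force": force on a finger pad.
Only numpy, scipy, OpenCV 4.12 (cv2) and the standard library are available. Lean on these libraries where they do the work, as an engineer would, in place of code of your own. Each camera call takes 0.05 s, during which the arm holds its last target. There are 200 camera calls.

## Task

Get the fume extractor running for spray priming: with one fingertip push the selector's pointer round, click by click, from the mark where it stands to the sixth of the nine speed marks (counted clockwise from the shortest), and leave it resting in that click. Only then press the round start button beside it right down and let it come up again. Turn the selector by pushing it, do not pinch its grip between two fingers, and leave the paints, the rinse pot and the figure standing where they are.

Things in the scene. Friction and masses are not known exactly. Their poses are not given: they have to be found in the camera images.
- extractor: Desktop fume extractor: white box 220 (its x) x 320 (its y) x 142 mm high, fixed on the bench, louvred intake in front (-x). Origin: centre of its underside; x points from front to rear, y to its left, z up. On top an aluminium control plate 150 x 270 mm, its face at 142 mm (housing round it 2 mm lower), carries the selector (axis at x -20, y +50 mm) and the start button (x -20, y -80 mm).
- selector_axis (a point): Where the selector's vertical axis meets the plate's face. Nine thin black marks (6 to 14 mm long, each next clockwise 1 mm longer) lie flat round it from 42 mm radius outwards, 30 degrees apart. With the extractor's +x (rear) as 12 o'clock, seen from above: the first, shortest mark is at 8 o'clock, the fifth at 12, the sixth at 1, the ninth at 4.
- selector_nose (a point): Nose of the selector, 34 mm from its axis, 18 mm above the plate. Black pointer knob: round skirt 48 mm across, top 7 mm above the plate; across it an upright wing grip from the nose to the tail 24 mm beyond the axis, 14 mm wide up to 25 mm above the plate, then a ridge 8 mm wide up to 29 mm. A white line on the ridge runs to the nose, which points at the mark that is set.
- selector (a joint): Angle of the selector in rad, growing clockwise seen from above: 0 with the nose at the first mark, 0.524 more per mark, 2.618 at the sixth, 4.189 at the ninth; stops just beyond both ends. Starts at one of the first four marks. A sprung detent pulls it into the nearest mark: moving it takes 0.1 N m (3 to 4 N near the nose); past half-way it snaps on into the next mark by itself.
- start_button_top (a point): Centre of the top face of the start button: grey round cap 24 mm across, its top 22 mm above the control plate when up, in a steel collar 40 mm across and 12 mm high.
- start_button (a joint): Travel of the start button in m: 0 up, 0.006 right down (takes 5 N). Sprung: it comes up again when let go.
- paint_pot: Small paint pot 34 mm across, 36 mm high, standing loose on the extractor's top towards the rear left. Origin: centre of its underside. Not to be moved.
- figure: Painting handle 48 mm across at the foot, 70 mm high, with a small grey figure on it, 109 mm high in all, loose on the bench left of the extractor. Origin: centre of its underside. Not to be moved.
- dropper: White dropper bottle 25 mm across, 76 mm high, loose on the bench right of the extractor. Origin: centre of its underside. Not to be moved.
- rinse_pot: Open terracotta rinse pot 84 mm across, 85 mm high, loose on the bench right of the extractor. Origin: centre of its underside. Not to be moved.

How it is judged (in metres and radians):
On the way, in this order (a step that is already met when the one before it is completed fails the run):
1. the selector rests in the sixth click (value of joint selector between 2.498 and 2.738 rad and velocity of joint selector between -0.2 and 0.2 rad/s), for 0.3 s.
2. the start button is pressed right down (value of joint start_button above 0.0048 m), for 0.05 s.
At the end, for the whole second after the job is handed in: The selector rests at the sixth mark (within 0.12 rad, 7 degrees), the start button has been pressed right down after that (4.8 of 6 mm or more) and is up again (within 1 mm), and the pot, figure, dropper and rinse pot stand within 15 mm of where they stood (value of joint selector between 2.498 and 2.738 rad and value of joint start_button below 0.001 m and distance of each of paint_pot, figure, dropper, rinse_pot from where it was at the start of the episode below 0.015 m); the robot touches nothing.
It fails at once if the start button is pressed while the selector is not at the sixth mark (value of joint start_button above 0.003 m and (value of joint selector below 2.498 rad or value of joint selector above 2.738 rad)).
It fails at once if the selector's grip is pinched (both flanks pressed by the fingers at once) (contact force between each of selector_c2, selector_c3 and the fingers above 1 N).
It fails at once if a bystander is lifted, tipped or pushed away (distance of any of paint_pot, figure, dropper, rinse_pot from where it was at the start of the episode above 0.015 m or angle between any of paint_pot, figure, dropper, rinse_pot's own z axis and vertical above 0.4 rad).
It also fails if it takes over 64 s, if anything falls off the work surface, if the arm or the gripper's body presses on something with over 40 N, if the wrist force passes 120 N, or if a joint passes its speed limit or range.

## Working session

There is one attempt and no reset: what is moved stays moved. The work goes in short steps, Python scripts to look and compute and a tool call to move; the robot and the scene stay as the last step left them, time stands still between calls to the robot, and variables do not carry over. Pictures are saved under pics/ and viewed, at most 10 in all, crops included, and the job is handed in when it is done.

Besides the shell and the picture viewer there is one more tool, called after ">>>" in YAML: its name, and indented under it one key for each argument. apply_moves: Moves the arm, as the interface text tells. Its arguments: {"type":"object","properties":{"deltas":{"type":"array"},"grip_force":{"type":"number"}},"required":["deltas"]}

```bash
mkdir -p pics; ls
python3 - <<'E'
from workcell import env,cams
import cv2,numpy as np
print(env.state())
for n in("scene","top","wrist"):
    print(n,cams.get_calibration(n)); 
a=cams.grab_frame("scene");b=cams.grab_frame("top");c=cams.grab_frame("wrist")
for n,i in zip("abc",(a,b,c)): cv2.imwrite(f"pics/{n}.png",i)
E
```

```text
pics
{'time_s': 0.0, 'qpos': array([ 6.38844970e+01,  1.83512112e+01,  8.97050530e+01, -2.02659014e-04,
        7.20437687e+01, -1.14617119e+00]), 'qvel': array([-0.02872653,  0.06402027,  0.06015152,  0.02443439, -0.08937249,
        0.11149705]), 'effort': array([-3.67201437e-04, -4.12462449e+01, -2.31974959e+01,  7.26316497e-02,
        4.58185840e-02, -1.43249358e-04]), 'ee_pos': array([242.51124468, 520.81117939, 213.13375776]), 'ee_rot': array([-1.79899983e+02, -1.80832939e-03,  1.55030729e+02]), 'force': array([ 0.33183259,  0.3206785 , -0.3724028 ]), 'torque': array([ 0.05509399, -0.00273867,  0.01003262]), 'gripper_force': 0.0, 'gripper_width': 90.5013281239897}
scene {'mtx': array([[436.62687569,   0.        , 257.58671267],
       [  0.        , 436.62687569, 193.03004644],
       [  0.        ,   0.        ,   1.        ]]), 'k1': -0.05989290655331694, 'eye': array([1250.38796862,   24.03049471,  816.91791868]), 'attitude': array([-1.35477868e+02,  9.83484722e-02,  8.92383592e+01])}
top {'mtx': array([[434.20412697,   0.        , 250.31723014],
       [  0.        , 434.20412697, 188.37750882],
       [  0.        ,   0.        ,   1.        ]]), 'k1': -0.028381018992365187, 'eye': array([ 350.56514886,   55.17722758, 1147.37529243]), 'attitude': array([-1.68165738e+02,  1.09713583e-01, -9.04363995e+01])}
wrist {'mtx': array([[322.60015252,   0.        , 263.12613968],
       [  0.        , 322.60015252, 190.7978493 ],
       [  0.        ,   0.        ,   1.        ]]), 'k1': -0.06841700196158983, 'tool_from_camera': array([[ 1.53763231e-04, -9.56601263e-01, -2.91400068e-01,
         8.28357330e+01],
       [ 9.99999424e-01,  4.56701694e-04, -9.71579303e-04,
        -4.03042472e-01],
       [ 1.06249689e-03, -2.91399750e-01,  9.56600782e-01,
        -1.71670798e+02],
       [ 0.00000000e+00,  0.00000000e+00,  0.00000000e+00,
         1.00000000e+00]])}
```

View pics/b.png

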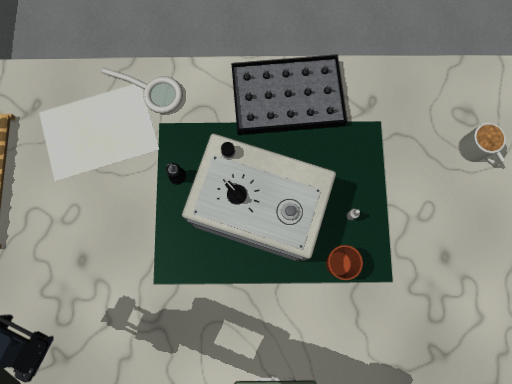

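View pics/a.png

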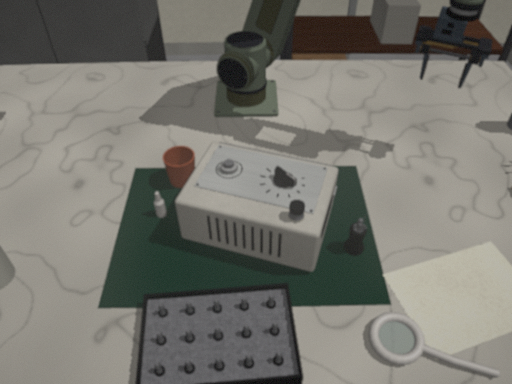

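The top view shows the box tilted, with the selector at about (237,194), the button at about (290,211), the pot at (228,149), the figure at (176,173), the dropper at (354,214) and the rinse pot at (345,262). Next I'll zoom in and measure.

```bash
cat > h.py <<'E'
import cv2,numpy as np
from scipy.spatial.transform import Rotation as R
from workcell import env,cams
def cam(n,st=None):
    c=cams.get_calibration(n)
    if n!="wrist": return c,R.from_euler('xyz',c['attitude'],degrees=True).as_matrix(),c['eye']
    T=c['tool_from_camera'];Rt=R.from_euler('xyz',st['ee_rot'],degrees=True).as_matrix()
    return c,Rt@T[:3,:3],Rt@T[:3,3]+st['ee_pos']
def ray(n,px,z,st=None):
    c,Rm,e=cam(n,st);K=c['mtx']
    p=cv2.undistortPoints(np.array([[px]],float),K,np.array([c['k1'],0,0,0.]))[0,0]
    d=Rm@np.array([p[0],p[1],1]);return e+d*(z-e[2])/d[2]
def proj(n,P,st=None):
    c,Rm,e=cam(n,st);q=Rm.T@(np.array(P,float)-e)
    return cv2.projectPoints(q.reshape(1,1,3),np.zeros(3),np.zeros(3),c['mtx'],np.array([c['k1'],0,0,0.]))[0].ravel()
E
python3 - <<'E'
from h import *
b=cv2.imread('pics/b.png')
cv2.imwrite('pics/b2.png',cv2.resize(b[130:270,165:325],None,fx=5,fy=4.2857*5/4.2857,interpolation=cv2.INTER_CUBIC)[:600])
for n,px,z in(("sel",(237,194),160),("btn",(290,211),160),("pot",(228,149),176),("fig",(176,170),100),("drop",(354,213),70),("rinse",(345,262),85)): print(n,ray("top",px,z).round())
E
```

```text
sel [544.  86. 160.]
btn [504. -35. 160.]
pot [648. 107. 176.]
fig [618. 240. 100.]
drop [ 511. -204.   70.]
rinse [ 389. -172.   85.]
```

View pics/b2.png

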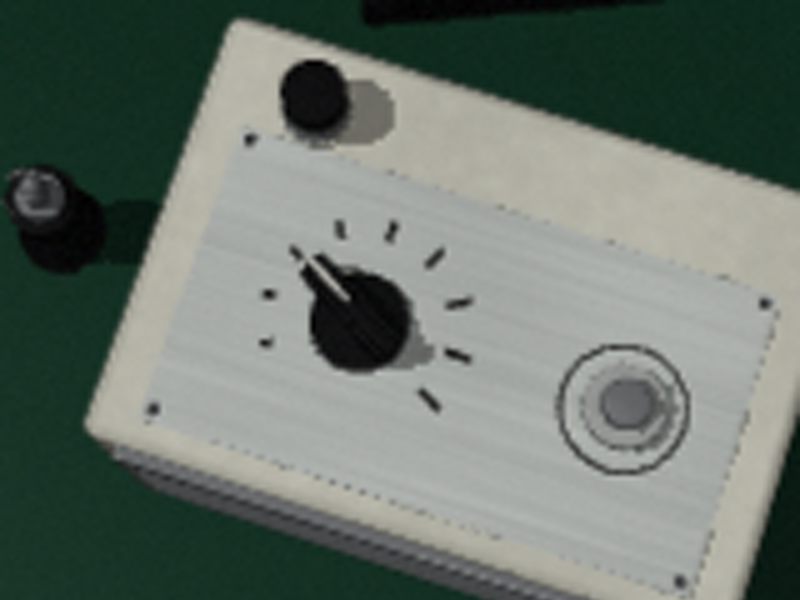

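The pointer stands at the third mark. In the crop, mark 1 is at (267,342), mark 2 at (269,294), mark 3 at the nose, mark 6 at (435,257) and mark 9 at (430,400). That means three clicks clockwise. I'll fit the axis and the extractor's yaw from the marks and the button.

Run:
```python
from h import *
from scipy.optimize import least_squares
m={1:(267,342),2:(269,294),4:(340,230),5:(392,232),6:(435,257),7:(460,302),8:(458,354),9:(430,400)}
f=lambda u,z:ray("top",(165+u[0]/5-.4,130+u[1]/5-.4),z)
P={k:f(u,142)[:2] for k,u in m.items()}
def pred(k,x):
    r=42+(5+k)/2; a=x[2]+np.radians(120-30*(k-1)) # world angle ccw from +x of extractor
    return x[:2]+r*np.array([np.cos(a),np.sin(a)])
s=least_squares(lambda x:np.concatenate([pred(k,x)-P[k] for k in P]),[544,86,-.3])
x=s.x;print("axis",x[:2],"yaw",np.degrees(x[2]),"res",s.fun.reshape(-1,2).round(1).tolist())
c,sn=np.cos(x[2]),np.sin(x[2]);M=np.array([[c,-sn],[sn,c]])
print("btn pred",x[:2]+M@[0,-130],"btn seen",f((629,404),164),"collar",f((624,409),142))
print("nose seen",f((300,256),160))
for k in range(1,10):
    a=x[2]+np.radians(120-30*(k-1));print(k,np.degrees(a).round(1),(x[:2]+34*np.array([np.cos(a),np.sin(a)])).round(1))
print("pot",f((315,97),178)[:2],"plate corners",[f(q,142)[:2].round(1) for q in((250,139),(765,303),(681,582),(153,409))])
```

```text
axis [547.36504382  87.79942106] yaw -18.419779156254158 res [[-0.4, 0.1], [-0.0, -0.1], [0.3, -0.3], [0.5, 0.3], [-0.2, -0.0], [-0.2, 0.1], [-0.2, -0.1], [0.3, 0.1]]
btn pred [506.28808829 -35.54028757] btn seen [504.36578116 -35.90094899 164.        ] collar [505.46010087 -35.53569766 142.        ]
nose seen [576.00187905 115.3363179  160.        ]
1 101.6 [540.5 121.1]
2 71.6 [558.1 120.1]
3 41.6 [572.8 110.4]
4 11.6 [580.7  94.6]
5 -18.4 [579.6  77.1]
6 -48.4 [569.9  62.4]
7 -78.4 [554.2  54.5]
8 -108.4 [536.6  55.5]
9 -138.4 [521.9  65.2]
pot [647.70150883 107.61643516] plate corners [array([638. , 140.7]), array([ 555.6, -103.6]), array([424.7, -59.7]), array([507.2, 185. ])]
```

Result: the axis is at (547.4, 87.8) and the yaw is -18.4°, with residuals below 0.5 mm. The button prediction agrees to within 2 mm. My plan is to keep the fingers shut and use the inner finger's flank at radius ≈36 mm, tool yaw = θ+90°, pushing from the counter-clockwise side. I'll travel there first.

>>> apply_moves:
  deltas:
    - [-0.044, -0.0216, 0, 0.08, -1]
    - [-0.088, -0.0432, 0, 0.16, -1]
    - [-0.132, -0.065, 0, 0.24, -1]
    - [-0.176, -0.0866, 0, 0.32, -1]
    - [-0.221, -0.108, 0, 0.408, -1]
  grip_force: 20

```text
time_s: 0.65
ee_pos: [398.2, 328.4, 213.8]
ee_rot: [-180.0, -0.0, 131.5]
force: [0.7, 0.8, -0.2]
gripper_width: 54.1
gripper_force: 0.0
```

>>> apply_moves:
  deltas:
    - [-0.049, -0.0024, 0, 0, -1]
    - [-0.098, -0.005, 0, 0, -1]
    - [-0.146, -0.007, 0, 0, -1]
    - [-0.195, -0.01, 0, 0, -1]
    - [-0.244, -0.012, 0, 0, -1]

```text
time_s: 1.15
ee_pos: [551.4, 138.0, 213.8]
ee_rot: [-180.0, -0.0, 131.6]
force: [0.3, 0.3, -0.1]
gripper_width: 13.9
gripper_force: 0.0
```

>>> apply_moves:
  deltas:
    - [0, 0, 0.0, 0, -1]
    - [0, 0, 0.0, 0, -1]
    - [0, 0, 0.0, 0, -1]
    - [0, 0, 0.0, 0, -1]

```text
time_s: 1.55
ee_pos: [549.8, 141.0, 214.0]
ee_rot: [-180.0, -0.0, 131.8]
force: [-0.2, -0.3, -0.4]
gripper_width: 0.4
gripper_force: 0.0
```

Run:
```python
from h import *
st=env.state();i=cams.grab_frame("wrist");print(st['ee_pos'],st['ee_rot'],st['gripper_width'])
for P in((547.4,87.8,142),(547.4,87.8,171),(572.8,110.4,160)): print(proj("wrist",P,st))
cv2.imwrite('pics/w1.png',i)
```

```text
[549.79824755 141.00181907 213.98992775] [-1.79995713e+02 -2.60835723e-02  1.31765775e+02] 0.4138228724048679
[219.22215939 244.04345473]
[214.20725106 261.35395844]
[259.72934157 254.53808714]
```

View pics/w1.png

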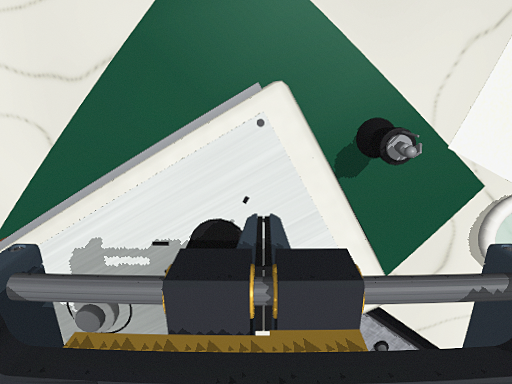

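The wrist view shows the knob at about (217,240), against a projected axis of (219,244), so the estimate holds. The shut fingertips are at (250-285, 215), clear of it on the counter-clockwise side. I'll descend next.

>>> apply_moves:
  deltas:
    - [0, -0.001, 0.02, 0, -1]
    - [0, -0.002, 0.04, 0, -1]
    - [0, -0.003, 0.055, 0, -1]
    - [0, -0.003, 0.06, 0, -1]
    - [0, -0.003, 0.06, 0, -1]

```text
time_s: 2.1
ee_pos: [547.8, 138.4, 153.6]
ee_rot: [-180.0, -0.0, 131.7]
force: [0.8, 0.6, 0.3]
gripper_width: 0.2
gripper_force: 0.0
```

>>> apply_moves:
  deltas:
    - [-0.003, 0, 0, 0, -1]
    - [-0.006, 0, 0, 0, -1]
    - [-0.009, 0, 0, 0, -1]
    - [-0.011, 0, 0, 0, -1]
    - [-0.011, 0, 0, 0, -1]

```text
time_s: 2.6
ee_pos: [556.0, 129.5, 154.2]
ee_rot: [180.0, -0.0, 131.6]
force: [0.4, 0.2, 0.1]
gripper_width: 0.5
gripper_force: 0.2
```

```bash
cat > arc.py <<'E'
import sys
from h import *
# rows: tool shifts from the present pose to flank contact (offset o, radius r) at absolute pointer angles
A=np.array([547.4,87.8])
def rows(angs,o=23,r=34):
    st=env.state();y=np.radians(st['ee_rot'][2]);X=np.array([np.cos(y),np.sin(y)]);Y=np.array([np.sin(y),-np.cos(y)])
    d=st['ee_pos'][:2]-A;print("now o,r,theta",d@X,d@Y,np.degrees(y)-90,st['force'].round(1),st['time_s'])
    for t in angs:
        a=np.radians(t);n=np.array([-np.sin(a),np.cos(a)]);u=np.array([np.cos(a),np.sin(a)])
        s=A+r*u+o*n-st['ee_pos'][:2];print([round(s@X/1e3,4),round(s@Y/1e3,4),0,round(y-np.pi/2-a,3),-1])
if __name__=="__main__": rows([float(v) for v in sys.argv[2:]],float(sys.argv[1]))
E
python3 arc.py 23 40 36.5 33 29.5 26; python3 arc.py 23 25 21 17 14
```

```text
now o,r,theta 25.459886009134856 34.18143214046863 41.61789585481037 [0.4 0.2 0.1] 2.6
[np.float64(-0.0034), np.float64(0.0005), 0, np.float64(0.028), -1]
[np.float64(-0.0056), np.float64(0.0017), 0, np.float64(0.089), -1]
[np.float64(-0.0078), np.float64(0.0029), 0, np.float64(0.15), -1]
[np.float64(-0.0101), np.float64(0.0039), 0, np.float64(0.211), -1]
[np.float64(-0.0125), np.float64(0.0048), 0, np.float64(0.273), -1]
now o,r,theta 25.459886009134856 34.18143214046863 41.61789585481037 [0.4 0.2 0.1] 2.6
[np.float64(-0.0131), np.float64(0.005), 0, np.float64(0.29), -1]
[np.float64(-0.0159), np.float64(0.0057), 0, np.float64(0.36), -1]
[np.float64(-0.0187), np.float64(0.0063), 0, np.float64(0.43), -1]
[np.float64(-0.0208), np.float64(0.0066), 0, np.float64(0.482), -1]
```

>>> apply_moves:
  deltas:
    - [-0.0034, 0.0005, 0, 0.028, -1]
    - [-0.0067, 0.0023, 0, 0.12, -1]
    - [-0.0101, 0.0039, 0, 0.211, -1]
    - [-0.0131, 0.005, 0, 0.29, -1]
    - [-0.0152, 0.0055, 0, 0.342, -1]

```text
time_s: 3.1
ee_pos: [570.3, 122.3, 154.2]
ee_rot: [179.9, -0.0, 111.9]
force: [-0.0, 1.4, 0.7]
gripper_width: 0.2
gripper_force: 0.5
```

```bash
python3 - <<'E'
from h import *
b=cams.grab_frame("top");cv2.imwrite('pics/t2.png',cv2.resize(b[150:240,180:300],None,fx=6,fy=6,interpolation=cv2.INTER_CUBIC))
E
python3 arc.py 23 18 14 10 6 2
```

```text
now o,r,theta 22.936508117459674 34.24528881170352 21.81764189339404 [0.4 0.1 0.1] 3.15
[np.float64(-0.0023), np.float64(0.0012), 0, np.float64(0.067), -1]
[np.float64(-0.0048), np.float64(0.0026), 0, np.float64(0.136), -1]
[np.float64(-0.0074), np.float64(0.0037), 0, np.float64(0.206), -1]
[np.float64(-0.0101), np.float64(0.0047), 0, np.float64(0.276), -1]
[np.float64(-0.0128), np.float64(0.0055), 0, np.float64(0.346), -1]
```

View pics/t2.png

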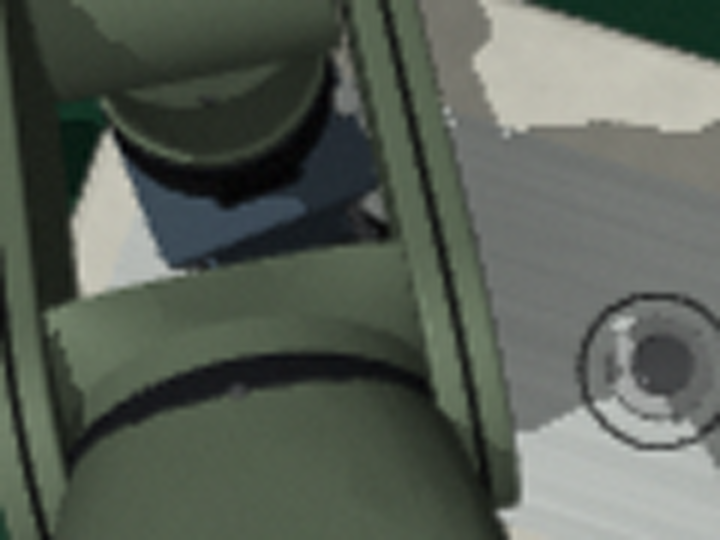

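The arm hides the knob from the top camera. I'll push on and read the force; contact is expected from about 11.6° onward.

>>> apply_moves:
  deltas:
    - [-0.0023, 0.0012, 0, 0.067, -1]
    - [-0.0048, 0.0026, 0, 0.136, -1]
    - [-0.0074, 0.0037, 0, 0.206, -1]
    - [-0.0087, 0.0042, 0, 0.24, -1]

```text
time_s: 3.55
ee_pos: [575.8, 118.2, 153.9]
ee_rot: [-179.9, -0.4, 98.1]
force: [-3.8, 9.6, 1.1]
gripper_width: 0.3
gripper_force: 5.3
```

>>> apply_moves:
  deltas:
    - [-0.0014, 0.0006, 0, 0.036, -1]

```text
time_s: 3.65
ee_pos: [576.8, 117.1, 153.9]
ee_rot: [-179.9, -0.4, 96.1]
force: [-2.2, 8.3, 1.5]
gripper_width: 0.9
gripper_force: 4.4
```

```bash
python3 - <<'E'
from h import *
b=cams.grab_frame("scene");cv2.imwrite('pics/s2.png',cv2.resize(b[120:240,190:350],None,fx=5,fy=5,interpolation=cv2.INTER_CUBIC))
E
python3 arc.py 23 2 -1 -4 -7 -9
```

```text
now o,r,theta 25.371499228571917 32.597851533351104 6.0560813225662145 [-2.3  5.9  0.4] 3.7
[np.float64(-0.0048), np.float64(0.0029), 0, np.float64(0.071), -1]
[np.float64(-0.0067), np.float64(0.004), 0, np.float64(0.123), -1]
[np.float64(-0.0087), np.float64(0.0049), 0, np.float64(0.176), -1]
[np.float64(-0.0106), np.float64(0.0057), 0, np.float64(0.228), -1]
[np.float64(-0.012), np.float64(0.0062), 0, np.float64(0.263), -1]
```

View pics/s2.png

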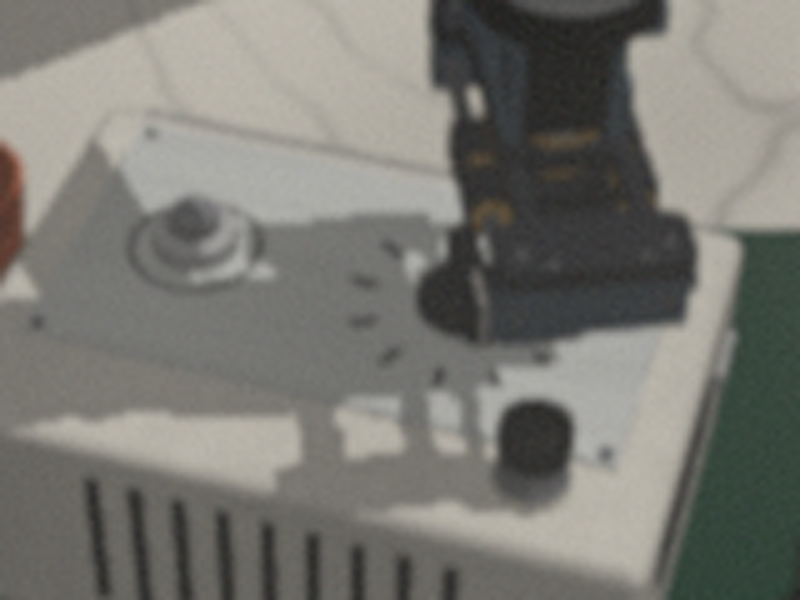

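The scene view shows the white line running from about (478,265) to (485,335) in the crop, towards the mark at (493,377). I'll check which angle that is.

Run:
```python
from h import *
A=np.array([547.4,87.8])
c=lambda P:((proj("scene",P)-[189.6,119.6])*5).round().tolist()
print("axis top",c([*A,171]))
for t in(42,27,12,5,-3,-18,-48): 
    u=np.array([np.cos(np.radians(t)),np.sin(np.radians(t))]);print(t,c([*(A+33*u),171]),"mark",c([*(A+47*u),142]))
st=env.state();print(st['ee_pos'],st['force'],c(st['ee_pos']))
```

```text
axis top [467.0, 255.0]
42 [521.0, 293.0] mark [541.0, 358.0]
27 [506.0, 301.0] mark [519.0, 370.0]
12 [487.0, 306.0] mark [493.0, 377.0]
5 [478.0, 307.0] mark [480.0, 378.0]
-3 [467.0, 308.0] mark [465.0, 378.0]
-18 [447.0, 305.0] mark [436.0, 375.0]
-48 [413.0, 291.0] mark [388.0, 354.0]
[577.13918616 116.46903738 153.94214992] [-2.28670027  5.88161577  0.41085132] [535.0, 330.0]
```

```bash
cat > nom.py <<'E'
import sys,numpy as np
o,r=float(sys.argv[1]),float(sys.argv[2]) # from commanded (o,r) in tool axes; turn by alpha deg, to offset o2
for s in sys.argv[3:]:
    a,o2=map(float,s.split(','));a=np.radians(a);print([float(round(v,4)) for v in((o2*np.cos(a)-r*np.sin(a)-o)/1e3,(o2*np.sin(a)+r*np.cos(a)-r)/1e3,0,a,-1)])
E
python3 nom.py 23 34 3,23 6,23 9,23 12,23 15,23 20,23
```

```text
[-0.0018, 0.0012, 0.0, 0.0524, -1.0]
[-0.0037, 0.0022, 0.0, 0.1047, -1.0]
[-0.0056, 0.0032, 0.0, 0.1571, -1.0]
[-0.0076, 0.004, 0.0, 0.2094, -1.0]
[-0.0096, 0.0048, 0.0, 0.2618, -1.0]
[-0.013, 0.0058, 0.0, 0.3491, -1.0]
```

>>> apply_moves:
  deltas:
    - [-0.0018, 0.0012, 0, 0.052, -1]
    - [-0.0037, 0.0022, 0, 0.105, -1]

```text
time_s: 3.9
ee_pos: [580.0, 112.4, 154.0]
ee_rot: [-179.9, -0.2, 90.1]
force: [-1.8, 4.1, 0.9]
gripper_width: 0.3
gripper_force: 2.1
```

>>> apply_moves:
  deltas:
    - [-0.0018, 0.0012, 0, 0.052, -1]
    - [-0.0037, 0.0022, 0, 0.105, -1]

```text
time_s: 4.1
ee_pos: [582.5, 107.5, 153.9]
ee_rot: [-180.0, -0.1, 84.1]
force: [-1.0, 2.1, 1.3]
gripper_width: 0.6
gripper_force: 0.6
```

```bash
python3 arc.py 23 -6
```

```text
now o,r,theta 23.211311486772356 32.89923869986288 -5.895704268682437 [-1.   2.1  1.3] 4.1
[np.float64(-0.0003), np.float64(0.0011), 0, np.float64(0.002), -1]
```

>>> apply_moves:
  deltas:
    - [-0.0018, 0.0012, 0, 0.052, -1]
    - [-0.0037, 0.0022, 0, 0.105, -1]
    - [-0.0037, 0.0022, 0, 0.105, -1]

```text
time_s: 4.4
ee_pos: [584.5, 102.8, 153.8]
ee_rot: [-180.0, -0.0, 78.2]
force: [0.2, 1.0, 0.7]
gripper_width: 0.1
gripper_force: 0.2
```

>>> apply_moves:
  deltas:
    - [-0.0018, 0.0012, 0, 0.052, -1]
    - [-0.0037, 0.0022, 0, 0.105, -1]
    - [-0.0037, 0.0022, 0, 0.105, -1]

```text
time_s: 4.7
ee_pos: [586.1, 100.9, 153.9]
ee_rot: [-179.9, -0.2, 72.2]
force: [-0.4, 6.2, -0.2]
gripper_width: 0.4
gripper_force: 2.9
```

>>> apply_moves:
  deltas:
    - [-0.0018, 0.0012, 0, 0.052, -1]
    - [-0.0037, 0.0022, 0, 0.105, -1]
    - [-0.0037, 0.0022, 0, 0.105, -1]

```text
time_s: 5.0
ee_pos: [587.2, 97.2, 154.0]
ee_rot: [-179.9, -0.3, 66.2]
force: [-0.8, 6.4, -0.1]
gripper_width: 0.6
gripper_force: 3.1
```

```bash
python3 arc.py 23 -24;python3 - <<'E'
from h import *
b=cams.grab_frame("scene");cv2.imwrite('pics/s3.png',cv2.resize(b[120:240,190:350],None,fx=5,fy=5,interpolation=cv2.INTER_CUBIC))
E
```

```text
now o,r,theta 24.638780016664263 32.57206267499379 -23.84889473257681 [-0.8  6.4 -0.1] 5.0
[np.float64(-0.0017), np.float64(0.0015), 0, np.float64(0.003), -1]
```

View pics/s3.png

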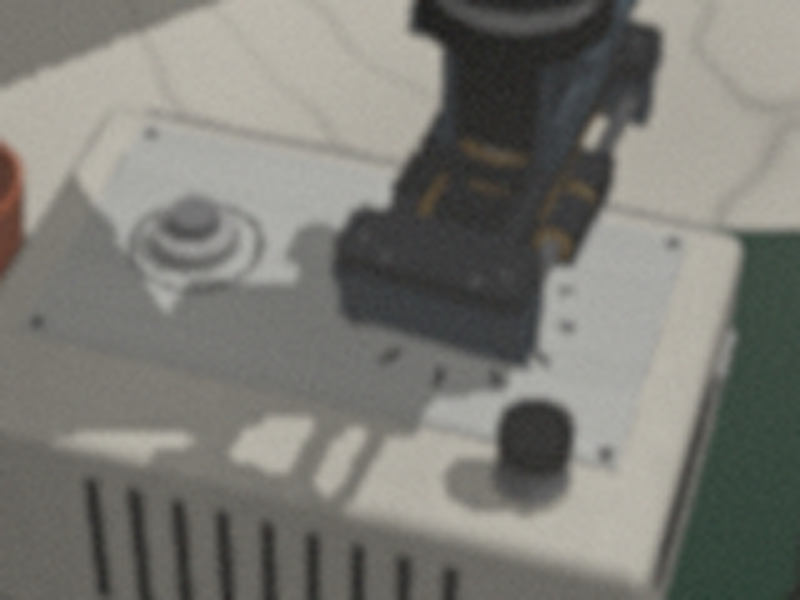

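The knob is hidden, but the force pattern repeats: it rose again at the new click, mark 5, after the snap. I'll make the last push in fine steps.

>>> apply_moves:
  deltas:
    - [-0.0018, 0.0012, 0, 0.052, -1]
    - [-0.0037, 0.0022, 0, 0.105, -1]
    - [-0.0037, 0.0022, 0, 0.105, -1]

```text
time_s: 5.35
ee_pos: [587.4, 91.6, 153.9]
ee_rot: [-179.9, -0.1, 60.2]
force: [-0.6, 2.9, -0.3]
gripper_width: 0.7
gripper_force: 1.3
```

>>> apply_moves:
  deltas:
    - [-0.0018, 0.0012, 0, 0.052, -1]
    - [-0.0037, 0.0022, 0, 0.105, -1]
    - [-0.0037, 0.0022, 0, 0.105, -1]

```text
time_s: 5.65
ee_pos: [587.4, 85.6, 153.9]
ee_rot: [180.0, 0.1, 54.3]
force: [0.1, 0.2, 0.6]
gripper_width: 0.6
gripper_force: 0.0
```

>>> apply_moves:
  deltas:
    - [-0.0012, 0.0008, 0, 0.035, -1]
    - [-0.0012, 0.0008, 0, 0.035, -1]

```text
time_s: 5.85
ee_pos: [587.4, 84.2, 153.9]
ee_rot: [180.0, 0.0, 52.3]
force: [0.8, 0.0, 0.3]
gripper_width: 0.3
gripper_force: 0.0
```

>>> apply_moves:
  deltas:
    - [-0.0012, 0.0008, 0, 0.035, -1]
    - [-0.0012, 0.0008, 0, 0.035, -1]

```text
time_s: 6.05
ee_pos: [587.3, 83.0, 153.9]
ee_rot: [180.0, 0.0, 50.2]
force: [0.4, 0.6, -0.0]
gripper_width: 0.8
gripper_force: 0.0
```

```bash
python3 arc.py 23 -40
```

```text
now o,r,theta 21.804278351649128 33.74643391287703 -39.766292512830454 [ 0.4  0.6 -0. ] 6.05
[np.float64(0.0011), np.float64(0.0003), 0, np.float64(0.004), -1]
```

The force is zero, so the last click has snapped. I'll back off, rise, travel to above the button and check.

>>> apply_moves:
  deltas:
    - [0.006, 0, 0, 0, -1]
    - [0.012, 0, 0, 0, -1]
    - [0.012, 0, -0.02, 0, -1]
    - [0.012, 0, -0.045, 0, -1]
    - [0.012, 0, -0.06, 0, -1]

```text
time_s: 6.55
ee_pos: [596.1, 93.2, 215.7]
ee_rot: [179.9, -0.1, 50.2]
force: [0.2, -0.3, -0.7]
gripper_width: 0.4
gripper_force: 0.0
```

>>> apply_moves:
  deltas:
    - [-0.04, 0.0035, 0, 0, -1]
    - [-0.08, 0.007, 0, 0, -1]
    - [-0.12, 0.01, 0, 0, -1]
    - [-0.155, 0.0135, 0, 0, -1]
    - [-0.155, 0.0135, 0, 0, -1]

```text
time_s: 7.05
ee_pos: [504.1, -37.3, 214.3]
ee_rot: [180.0, 0.1, 50.0]
force: [0.8, 0.8, -0.2]
gripper_width: 0.3
gripper_force: 0.0
```

>>> apply_moves:
  deltas:
    - [0, 0, 0, 0, -1]
    - [0, 0, 0, 0, -1]

```text
time_s: 7.25
ee_pos: [506.9, -34.4, 214.0]
ee_rot: [180.0, -0.0, 50.2]
force: [-0.2, 1.1, -0.2]
gripper_width: 0.3
gripper_force: 0.0
```

Run:
```python
from h import *
st=env.state();b=cams.grab_frame("top");w=cams.grab_frame("wrist");print(st['ee_pos'],st['ee_rot'])
b=cv2.resize(b[150:240,200:300],None,fx=4,fy=4.2667,interpolation=cv2.INTER_CUBIC)
cv2.imwrite('pics/t4.png',np.hstack([cv2.resize(b,(400,384)),cv2.resize(w,(400,300))[:0].reshape(0,400,3) if 0 else cv2.copyMakeBorder(cv2.resize(w,(400,300)),0,84,0,0,0)]))
print("btn in wrist",proj("wrist",(505.5,-35.5,164),st)*400/512,"axis",proj("wrist",(547.4,87.8,171),st)*400/512)
```

```text
[506.89779604 -34.38031254 214.04530843] [ 1.79978251e+02 -4.91051720e-02  5.01775738e+01]
btn in wrist [204.98525512 165.81846563] axis [145.59275739  24.20678333]
```

View pics/t4.png

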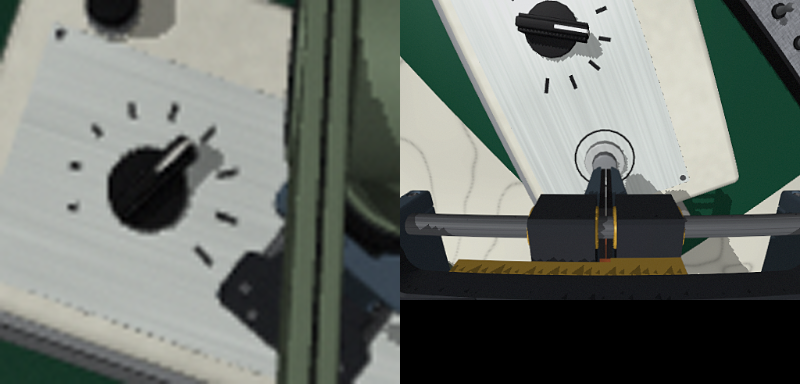

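The selector points straight at mark 6; marks 7, 8 and 9 follow at (228,173), (227,218) and (203,256). The fingertips sit over the button. I'll press it.

>>> apply_moves:
  deltas:
    - [-0.0016, 0, 0.025, 0, -1]
    - [-0.0016, 0, 0.043, 0, -1]
    - [-0.0016, 0, 0.049, 0, -1]
    - [-0.0016, 0, 0.053, 0, -1]
    - [-0.0016, 0, 0.057, 0, -1]

```text
time_s: 7.85
ee_pos: [505.1, -35.7, 157.8]
ee_rot: [-180.0, -0.0, 50.1]
force: [-7.9, 1.6, 29.0]
gripper_width: 0.6
gripper_force: 15.0
```

>>> apply_moves:
  deltas:
    - [0, 0, 0.001, 0, -1]
    - [0, 0, 0.002, 0, -1]

```text
time_s: 8.05
ee_pos: [505.1, -35.7, 158.0]
ee_rot: [180.0, -0.1, 50.1]
force: [-8.2, 2.5, 21.5]
gripper_width: 0.4
gripper_force: 10.7
```

The button is bottomed: z is 158.0, and its top is 164 when up, so that is 6 mm of travel with over 20 N. I'll hold for a moment, then release and rise.

>>> apply_moves:
  deltas:
    - [0, 0, 0, 0, -1]
    - [0, 0, -0.006, 0, -1]
    - [0, 0, -0.02, 0, -1]
    - [0, 0, -0.05, 0, -1]
    - [0, 0, -0.09, 0, -1]

```text
time_s: 8.55
ee_pos: [504.7, -36.3, 245.1]
ee_rot: [-179.9, 0.1, 50.1]
force: [0.4, -0.6, 0.1]
gripper_width: 0.7
gripper_force: 0.0
```

>>> apply_moves:
  deltas:
    - [0, 0, -0.02, 0, -1]
    - [0, 0, -0.02, 0, -1]
    - [0, 0, -0.02, 0, -1]
    - [0, 0, -0.02, 0, -1]
    - [0, 0, -0.02, 0, -1]

```text
time_s: 9.05
ee_pos: [504.4, -36.2, 263.6]
ee_rot: [-179.9, 0.1, 50.1]
force: [-0.5, 0.6, 0.6]
gripper_width: 0.3
gripper_force: 0.0
```

Run:
```python
from h import *
st=env.state();b=cams.grab_frame("top");w=cams.grab_frame("wrist");print(st['ee_pos'],st['force'])
b=cv2.resize(b[130:280,160:370],(420,300),interpolation=cv2.INTER_CUBIC)
cv2.imwrite('pics/t5.png',np.hstack([b,cv2.resize(w,(380,300))]))
```

```text
[504.4045381  -36.24101454 263.55566919] [-0.53443779  0.55088974  0.62030845]
```

View pics/t5.png

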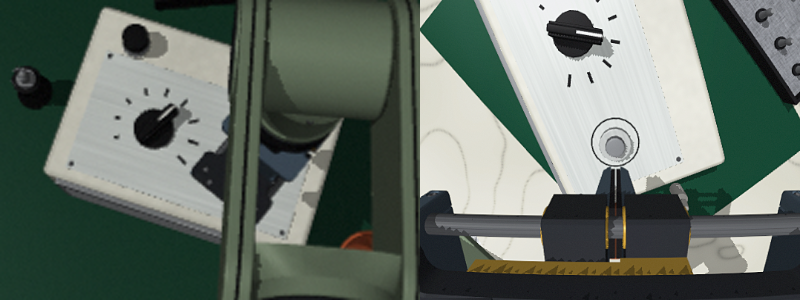

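The selector still points at mark 6, the button is free at (615,147), and the pot and figure are where they were. The arm is clear of everything, so I'm handing in.

```bash
python3 -c "
from workcell import env
print(env.job_done())"
```

```text
the job is handed in; nothing more can be done
None
```

I pushed the selector three clicks clockwise, from the third mark to the sixth, then pressed the start button right down and released it. I handed the job in at about 9 s; the hand-in gave no verdict, and the last pictures showed the pointer on the sixth mark and the pot and figure in place, but not the dropper or the whole rinse pot.

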